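# Fetch the reference plates from the combination-locked plate safe

### The job

Get the framed glass reference plates out of the locked plate safe for today's microscope check: dial the combination (seen from above: clockwise at least two full turns, stopping at 30; then anticlockwise, passing 30 once, on to 35; then clockwise straight to 25), draw the bolt knob back and slide the cover fully open. Lift every plate straight up out of its slot by its top edge and stand it, upright all the way, in a free slot of the white and blue carrying rack, fully down. Then lock up again: slide the cover fully shut, throw the bolt fully home and turn the dial back to zero, leaving the vial and the bottle behind the centrifuge undisturbed.

Things in the scene. Friction and masses are not known exactly. Their poses are not given: they have to be found in the camera images.
- safe: grey steel plate safe, fixed, 200 (x) x 285 (y) x 95 mm high. Origin: centre of its underside; x to its rear, y to its left seen from the front, z up. On the right of its flat top, at (-45, -92.5) mm, a black combination dial; behind it, at (60, -84), a black bolt knob; on the left the plate well under a blue sliding cover (9 mm thick, on top)
- well_floor (a point): centre of the well's floor, 8 mm above the bench, safe frame (-53, 56). Well 74 (safe x) x 152 mm (y), open at the top once the cover is back. Three upright slots, 40 mm apart along y, the middle one here; plates' faces look along y, tops 93 mm above the bench. White combs guide only their side edges, 11.5 mm slots, up to 53 mm. 32 mm free between plates and beside the outer ones
- dial (a joint): dial angle (rad, many turns), growing anticlockwise from above. 40 divisions without numerals, numbered clockwise round the face from the red zero mark; longer white ticks every 5, longest at 10, 20, 30. Number under the index = 40 * angle / (2 pi) modulo 40. Torque about 0.05 N m. Blocked while the bolt is withdrawn
- dial_grip (a point): on the vertical axis of the dial's round ribbed steel knob, 24 mm above the safe's top. Knob 36 mm across, from 7 to 41 mm above the top; dial disc 84 mm across, its face 9 mm above the top; space round the knob above the disc is free. The dial turns one hidden lock wheel and drives two loose ones by pins with almost a full turn of play either way
- dial_zero (a point): the red zero mark on the dial's face, 36 mm from the axis; turns with the dial. Lock behaviour: direction and passes matter; each stop must be right within about one division (0.15 rad); an overshoot at 30 or 35 cannot be undone by turning back: begin again with the clockwise turns
- dial_index (a point): fixed on the safe, inside the red index pointer at the dial's rear (+x of the safe) edge, 36 mm from the dial's axis: where the zero mark lies at zero
- bolt (a joint): travel of the bolt (m): 0 thrown (locks the cover), 0.014 fully withdrawn. It slides towards the safe's -y to withdraw, about 2 N, and stays where it is left; it withdraws only when the combination is set, else stops after 1 mm. With the cover open it must stay withdrawn, or the cover cannot shut
- bolt_grip (a point): centre of the black bolt knob, 26 (safe x) x 12 (safe y) x 26 mm high, from 4 to 30 mm above the safe's top; moves with the bolt
- cover (a joint): travel of the sliding cover (m): 0 is shut, 0.088 fully open; it slides level towards the safe's rear (+x), about 2 N, and stays where it is left; the bolt locks it at 0
- cover_grip (a point): on the cover's steel pull bar, 12 mm thick (safe x), 70 mm long (safe y), on two posts, from 9 to 38 mm above the safe's top; the point is in its middle, 28 mm above the safe's top; moves with the cover
- rack: loose carrying rack, white combs between blue side bars, 100 (x) x 164 (y) x 48 mm high, 0.7 kg. Origin: centre of its underside. Three upright slots at y = -48, 0 and 48 mm (x = 0), 13 mm wide, for plates whose faces look along the rack's y; a seated plate stands on the floor at z = 6 mm, its two side edges guided by the combs up to z = 48 mm, with 3.5 mm play at each side edge (x)
- plate_a_mid (a point): certified glass reference plate: a clear glass pane with an engraved scale in a silver metal frame, 70 (its x) x 8 (its y, thickness) x 85 mm (its z, height), 0.09 kg, flat smooth faces. The point is its centre, half-way up; z is up along the plate. It starts standing upright in one of the safe's three slots (None if it is absent today)
- plate_b_mid (a point): certified glass reference plate: a clear glass pane with an engraved scale in a silver metal frame, 70 (its x) x 8 (its y, thickness) x 85 mm (its z, height), 0.09 kg, flat smooth faces. The point is its centre, half-way up; z is up along the plate. It starts standing upright in one of the safe's three slots (None if it is absent today)
- plate_c_mid (a point): certified glass reference plate: a clear glass pane with an engraved scale in a silver metal frame, 70 (its x) x 8 (its y, thickness) x 85 mm (its z, height), 0.09 kg, flat smooth faces. The point is its centre, half-way up; z is up along the plate. It starts standing upright in one of the safe's three slots (None if it is absent today)
- vial_brown_mid (a point): centre of a brown glass vial with a black cap, 34 mm across, 80 high, standing behind the bench centrifuge: leave it alone
- bottle_redcap_mid (a point): centre of a small white bottle with a red cap, 35 mm across, 74 high, standing behind the bench centrifuge: leave it alone

How it is judged:
By the outcome, as a careful person would: the job done as asked, in the order asked, and still so for the second after the job is handed in, with the robot touching nothing.
Of plate_a, plate_b, plate_c only 2 to 3 are there at a start; the rules pass over those that are not, and their reading is None.
At some moment in a run one of rack may be knocked a few centimetres aside while the robot is not near it.
It also fails if it takes over 210 s, if anything falls off the work surface, if the arm or the gripper's body presses on something with over 40 N, if the wrist force passes 120 N, or if a joint passes its speed limit or range.

### The arm

A 6-joint arm with a two-finger parallel gripper is mounted at the origin on the work surface; the furniture and walls round the work are solid. World frame = base frame: x ahead of the robot, y to its left, z up, the work surface at z = 0. Lengths are in mm, angles in rad, forces in N, time in s.
With the tool pointing down it reaches from about 325 to 850 mm from the base axis. Payload 15.5 kg.
Tool frame: the origin (TCP) lies midway between the tips of the shut fingers; the grasp point (between the pads) lies 19 mm behind it (arm.grip_point_offset is the distance from the TCP to the grasp point, in mm); z points along the fingers, y is the line along which they close (so a half turn about z gives the same grasp; the last joint's range is limited). The gripper opens to 91 mm and grips with 3 to 60 N. Pads are 32 mm wide; open, the fingers measure 118 mm over their backs; the gripper's body (76 mm by 178 mm) begins 60 mm behind the grasp point.
Start: joints at [1.163, 0.494, 1.345, -0, 1.302, -0.096], TCP at [192.323, 594.675, 213.915] pointing down, gripper open.
Joint ranges: [-2.91, 2.91], [-0.82, 2.16], [0.22, 2.67], [-1.22, 4.37], [0.12, 2.79], [-3.08, 3.08]. Speed limits (rad/s): [1.89, 1.89, 2.57, 3.01, 3.01, 3.01].

### API

Orientations are given as a rotation vector (axis times angle).
In Python, from station import arm, set_gripper, grab_frame, workorder gives the robot as it stands. Calls block until the motion is done:
- arm.move_to(position, orientation): joint-space move of the TCP to a pose.
- arm.move_l(position, rot=None, rate=150): straight line of the TCP; rot=None keeps the orientation; rate is the mean speed in mm/s.
- arm.set_joints(angles): joint-space move.
- set_gripper(opening, grip_force=None): opening from 0.0 (shut) to 1.0 (fully open); grip_force is the grip in N (None keeps the last); returns when the fingers have stopped.
- arm.hold(seconds).
- arm.solve_ik(position, orientation): joint angles nearest the present ones, or None.
- arm.read_state(): the state.
- grab_frame(name): name is "side" or "top"; returns a dict with "image" (480x640x3 uint8, red, green, blue), "range_z" (480x640 float32, mm along the optical axis (not along the pixel's ray), 0 where there is no reading), "fov_y" (degrees; the focal length in pixels is half the picture's height over the tangent of half this angle, whatever the lens; pixels are square), "cx", "cy" (the principal point, pixels), "dist_coeffs" ([k1, k2, p1, p2, k3] as OpenCV has them; the pictures are not rectified), "rvec" (rotation vector, rad) and "tvec" (3), from world to camera coordinates, as OpenCV has them. Camera axes: x right, y down, z forward; pixel columns grow to the right and rows downward; lengths in mm; the calibration is good to about 2 mm. A picture is of the moment at which its call begins.
A pose or a line that the arm cannot do raises arm.PlanningError and nothing moves.
- workorder.hand_in(): hands the job in; it is judged then, once.
The state is a dict: "clock": time; "qpos": joint angles; "qvel": joint speeds; "effort": joint torques, N m; "eef_pos": TCP position; "orientation": TCP orientation; "force": force on the tool from outside, world axes, zero at the start; "torque": the same for the moment, N m; "opening": opening from 0.0 (shut) to 1.0 (fully open); "finger_force": force on a finger pad.
Only numpy, scipy, OpenCV 4.12 (cv2) and the standard library are available. Lean on these libraries where they do the work, as an engineer would, in place of code of your own. Each camera call takes 0.05 s, during which the arm holds its last target. There are 200 camera calls.

## Working session

There is one attempt and no reset: what is moved stays moved. The work goes in short steps, each a Python script; the robot and the scene stay as the last script left them, time stands still between calls to the robot, and variables do not carry over. Pictures are saved under pics/ and viewed, at most 14 in all, crops included, and the job is handed in when it is done.

```bash
mkdir -p pics; ls; cat > h.py <<'E'
import numpy as np, cv2
from station import arm,set_gripper,grab_frame,workorder
from scipy.spatial.transform import Rotation as R
def cam(f):
    h=f['image'].shape[0]; F=h/2/np.tan(np.radians(f['fov_y'])/2)
    K=np.array([[F,0,f['cx']],[0,F,f['cy']],[0,0,1.]])
    Rm=cv2.Rodrigues(np.array(f['rvec'],float))[0]; return K,np.array(f['dist_coeffs'],float),Rm,np.array(f['tvec'],float)
def ray(f,uv):
    K,d,Rm,t=cam(f); n=cv2.undistortPoints(np.array(uv,float).reshape(-1,1,2),K,d)[:,0]
    D=np.c_[n,np.ones(len(n))]@Rm; return -Rm.T@t,D
def onplane(f,uv,z):
    C,D=ray(f,uv); return C+D*((z-C[2])/D[:,2])[:,None]
def proj(f,P):
    K,d,Rm,t=cam(f); return cv2.projectPoints(np.array(P,float).reshape(-1,1,3),np.array(f['rvec'],float),t,K,d)[0][:,0]
def cloud(f):
    h,w=f['range_z'].shape; v,u=np.mgrid[:h,:w]
    C,D=ray(f,np.c_[u.ravel(),v.ravel()]); return (C+D*f['range_z'].reshape(-1,1)).reshape(h,w,3)
def save(f,n): cv2.imwrite('pics/'+n,f['image'][:,:,::-1])
def snap(name,n):
    f=grab_frame(name); save(f,n); return f
def down(yaw): # tool z down, tool y axis along world direction yaw
    y=np.array([np.cos(yaw),np.sin(yaw),0]); z=np.array([0,0,-1.]); x=np.cross(y,z)
    return R.from_matrix(np.c_[x,y,z]).as_rotvec()
E
python3 - <<'E'
from h import *
import pickle
for n in('top','side'):
    f=snap(n,n+'1.png'); pickle.dump(f,open(n+'1.pkl','wb')); K,d,Rm,t=cam(f); print(n,-Rm.T@t,Rm[2],f['fov_y'],d)
s=arm.read_state();print(s['clock'],s['orientation'],R.from_rotvec(s['orientation']).as_matrix())
E
```

```text
pics
top [441.87822015  73.93704335 995.23056462] [ 0.06645562 -0.02765013 -0.9974062 ] 55.991274574680055 [-0.06974898  0.          0.          0.          0.        ]
side [468.91655767 770.00723737 684.61279211] [ 0.05434925 -0.76749708 -0.63874439] 55.10348042685822 [-0.01397778  0.          0.          0.          0.        ]
0.1 [-4.89327686e-01 -3.10302886e+00  1.55217619e-03] [[-9.51472220e-01  3.07734428e-01 -3.69685649e-04]
 [ 3.07734644e-01  9.51471755e-01 -9.42129220e-04]
 [ 6.18198564e-05 -1.01017486e-03 -9.99999488e-01]]
```

View pics/top1.png

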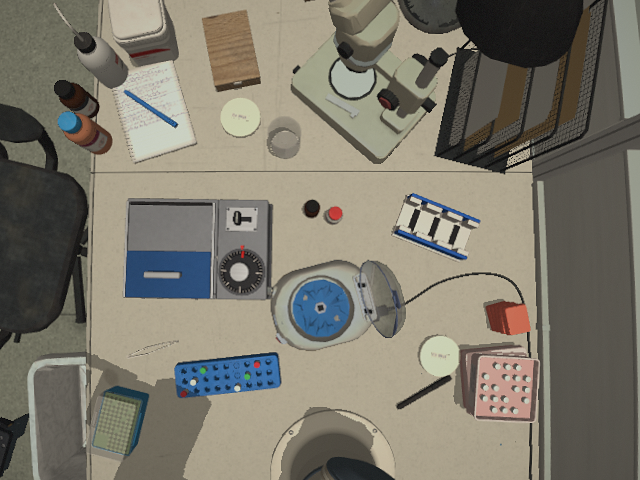

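View pics/side1.png

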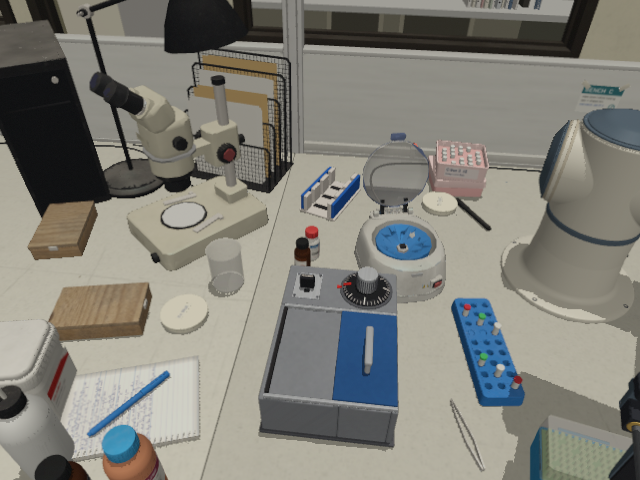

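The top view shows the safe at about (198,248) px with dial (240,271) and bolt knob (241,217). The rack is at (437,226), and the vial and bottle are at (312,208) and (334,214). The side view confirms this and shows the centrifuge lid standing upright at (396,170).

```bash
cat >> h.py <<'E'
def rect(P): # minAreaRect in mm -> centre, long-axis angle, (long,short)
    (c,s,a)=cv2.minAreaRect(P[:,:2].astype(np.float32))
    if s[0]<s[1]: a+=90; s=s[::-1]
    return np.array(c),np.radians((a+90)%180-90),s
def rack(f):
    """blue bars at the right of the top view, z=48"""
    hsv=cv2.cvtColor(f['image'],cv2.COLOR_RGB2HSV)
    m=cv2.inRange(hsv,(100,120,60),(125,255,255))
    n,l,st,ce=cv2.connectedComponentsWithStats(m); P=cloud(f); out=[]
    for i in range(1,n):
        if st[i,4]<40: continue
        v,u=np.where(l==i); X=onplane(f,np.c_[u,v],48.)
        z=P[v,u,2]; c,a,s=rect(X); out.append((c,a,s,st[i,4],np.median(z[z!=0])))
    return out
E
python3 - <<'E'
from h import *
import pickle
np.set_printoptions(precision=1,suppress=True)
t=pickle.load(open('top1.pkl','rb')); s=pickle.load(open('side1.pkl','rb'))
for o in rack(t): print('blue',o)
P=cloud(t); v,u=np.mgrid[:480,:640]
m=(abs(P[...,2]-97)<14)&(u>110)&(u<285)&(v>190)&(v<310)&(t['range_z']>0)
m=cv2.morphologyEx(m.astype(np.uint8),cv2.MORPH_OPEN,np.ones((5,5))); n,l,st,ce=cv2.connectedComponentsWithStats(m); i=1+st[1:,4].argmax(); m=l==i
X=onplane(t,np.c_[u[m],v[m]],95.); print('safe',rect(X),np.median(P[m][:,2]))
for f,nm in((t,'top'),(s,'side')):
    hsv=cv2.cvtColor(f['image'],cv2.COLOR_RGB2HSV); m=cv2.inRange(hsv,(0,120,80),(8,255,255))|cv2.inRange(hsv,(172,120,80),(180,255,255))
    n,l,st,ce=cv2.connectedComponentsWithStats(m)
    for i in range(1,n):
        if st[i,4]>3: print(nm,'red',ce[i],st[i],onplane(f,ce[i],104.)[0])
# heights around
C=P.reshape(-1,3); C=C[t['range_z'].ravel()>0]
for nm,(a,b,c,d) in dict(lid=(365,405,260,335),vial=(303,320,198,218),bottle=(326,343,205,222),dialk=(225,255,255,285),bolt=(230,252,205,230)).items():
    q=P[c:d,a:b].reshape(-1,3); q=q[(q[:,2]<400)]; print(nm,np.percentile(q[:,2],[50,95,99]),np.median(q[q[:,2]>np.percentile(q[:,2],85)],0))
S=cloud(s); q=S[130:200,365:425].reshape(-1,3); q=q[(q[:,0]>300)&(q[:,1]>-250)]; print('lid side',np.percentile(q,[5,50,95],axis=0))
for n,f,(a,b,c,d) in(('dt',t,(205,285,190,310)),('ds',s,(290,410,255,315))):
    cv2.imwrite(f'pics/{n}.png',cv2.resize(f['image'][c:d,a:b,::-1],None,fx=5,fy=5,interpolation=cv2.INTER_CUBIC))
E
```

```text
blue (array([788.2, 391.4]), np.float64(0.9738356523852667), (139.1126708984375, 9.015714645385742), np.int32(243), np.float64(24.202478640527602))
blue (array([758.8, 568.3]), np.float64(0.9024754520282665), (53.20402908325195, 41.77132797241211), np.int32(363), np.float64(147.71733229347592))
blue (array([ 566.8, -242.2]), np.float64(1.1919456827645845), (157.79098510742188, 13.003167152404785), np.int32(222), np.float64(47.77439270344365))
blue (array([ 490.3, -209.3]), np.float64(1.1957043351690677), (163.31166076660156, 11.165199279785156), np.int32(273), np.float64(47.894893892185564))
blue (array([431. , 346.1]), np.float64(1.55282318523017), (176.62123107910156, 95.97931671142578), np.int32(3574), np.float64(104.04189676958009))
blue (array([359. ,  26.3]), np.float64(-0.006639526913676549), (116.36670684814453, 114.99740600585938), np.int32(2316), np.float64(80.64313122463386))
blue (array([221.9, 220.7]), np.float64(-1.4623064177437957), (215.10336303710938, 72.55695343017578), np.int32(3134), np.float64(26.231965095521446))
blue (array([140.9, 411. ]), np.float64(0.3637802
[... 865 characters left out ...]
 104. ]
side red [346.7 283.4] [343 282   9   4  24] [472.3 183.4 104. ]
side red [338.8 286.2] [337 285   5   3  13] [486.  191.8 104. ]
side red [466.9 307. ] [464 305   7   5  30] [264.9 217.7 104. ]
side red [ 56.7 376.2] [ 48 353  20  46 223] [879.8 419.9 104. ]
side red [517.5 379.3] [514 376   8   8  49] [210.8 355.4 104. ]
side red [148.9 475.6] [145 471   9   9  20] [694.4 541.6 104. ]
lid [147.6 250.  267.2] [394.3 -88.2 246.5]
vial [56.7 82.1 83.7] [568.5  45.9  81.7]
bottle [67.5 76.4 77.5] [552.7  -3.1  76.1]
dialk [105.  137.5 138.8] [435.4 184.8 137.2]
bolt [ 96.7 125.6 126.8] [541.3 190.7 124.9]
lid side [[ 334.7 -103.4  129.1]
 [ 388.5  -88.6  177.8]
 [ 443.4  -60.3  249.5]]
```

View pics/dt.png

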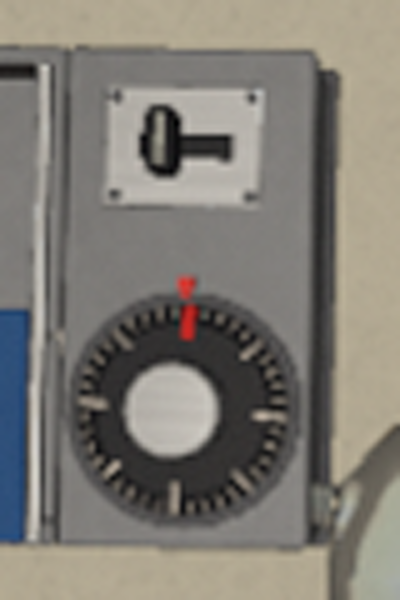

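View pics/ds.png

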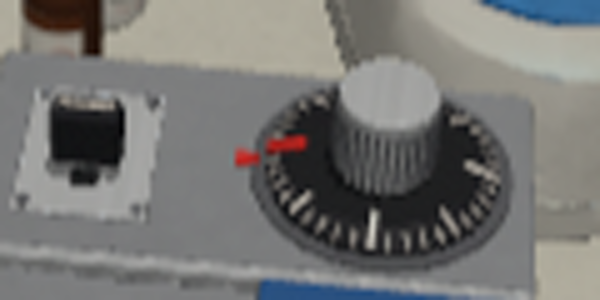

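The pointer and zero mark nearly coincide in both crops, at about (187,290) and (189,322) px in the top crop, so the dial starts at about 0. I'll grip the knob and start dialling.

```bash
cat >> h.py <<'E'
SC=np.array([483.,277.8]); SY=-0.0187
def S(x,y,z=0):
    c,s=np.cos(SY),np.sin(SY); return np.array([SC[0]+c*x-s*y,SC[1]+s*x+c*y,z])
def q6to(q):
    s=list(arm.read_state()['qpos']); s[5]=q; arm.set_joints(s)
def st(*k):
    s=arm.read_state(); print('t%.1f'%s['clock'],'p',np.round(s['eef_pos'],1),'F',np.round(s['force'],1),'T',np.round(s['torque'],2),'op %.3f ff'%s['opening'],s['finger_force'],'q6 %.3f'%s['qpos'][5],*k)
E
python3 - <<'E'
from h import *
D=np.array([436.2,185.3])
q=[arm.solve_ik([*D,200],down(y)) for y in(0.0,0.2)]; print(q)
q0=np.array(q[0]); q0[5]=0; 
set_gripper(0.62,20)
arm.move_to([*D,200],down(0.0)); st()
arm.move_l([*D,111],rate=120); st()
E
```

```text
[array([ 2.75613884e-01,  2.99478328e-01,  1.72407303e+00, -4.44089210e-16,
        1.11804130e+00,  2.75613884e-01]), array([ 2.75613884e-01,  2.99478328e-01,  1.72407303e+00, -8.88178420e-16,
        1.11804130e+00,  7.56138844e-02])]
t2.5 p [436.2 186.  200.1] F [0.6 0.5 1.1] T [-0.08  0.07 -0.02] op 0.618 ff 0.0 q6 0.275
t3.4 p [436.5 185.5 111.4] F [0.1 0.6 0.8] T [-0.08  0.02 -0.  ] op 0.619 ff 0.0 q6 0.276
```

```bash
python3 - <<'E'
from h import *
q6to(-2.357); st()
set_gripper(0.3,20); st('closed')
q6to(-2.357+1.5708); st('quarter'); q6to(0.785); st('half'); q6to(2.357); st('end')
E
```

```text
t5.8 p [436.5 185.5 111.5] F [-0.1 -0.5 -0.9] T [ 0.06  0.12 -0.03] op 0.620 ff 0.0 q6 -2.356
t6.2 p [437.2 185.3 111.5] F [ 3.5 -3.6 -1.5] T [-0.63 -0.45  0.05] op 0.393 ff 19.99876320362091 q6 -2.357 closed
t7.7 p [437.3 185.  111.5] F [ 2.4 -5.3 -1.7] T [-0.93 -0.34  0.01] op 0.390 ff 19.997444450855255 q6 -0.787 quarter
t9.1 p [437.1 184.8 111.5] F [-1.6 -3.6  3.4] T [-0.83  0.33  0.01] op 0.387 ff 19.999423027038574 q6 0.783 half
t10.6 p [437.  185.  111.5] F [-3.1  2.7  2.7] T [ 0.25  0.85 -0.01] op 0.388 ff 19.99928891658783 q6 2.356 end
```

```bash
cat >> h.py <<'E'
def mark(zf=104.):
    """dial angle (mod 2pi) from the red zero mark, both views"""
    D=np.array([436.7,184.9]); out=[]
    for n in('top','side'):
        f=grab_frame(n); hsv=cv2.cvtColor(f['image'],cv2.COLOR_RGB2HSV); m=cv2.inRange(hsv,(0,120,50),(8,255,255))|cv2.inRange(hsv,(172,120,50),(180,255,255))
        k,l,s,ce=cv2.connectedComponentsWithStats(m)
        for i in range(1,k):
            if s[i,4]<4: continue
            p=onplane(f,ce[i],zf)[0,:2]-D; r=np.hypot(*p)
            if 28<r<56: out.append((n,int(s[i,4]),round(r,1),round((np.arctan2(p[1],p[0])-SY),3)))
    return out
E
python3 - <<'E'
from h import *
print(mark(),'expect 1.571')
for k in range(2):
    set_gripper(0.6); q6to(-2.357)
    if k==0: print(mark())
    set_gripper(0.3,20); q6to(2.357); st(k)
print(mark(),'expect -1.571')
snap('side','side2.png')
E
```

```text
[('side', 13, np.float64(49.7), np.float64(0.159)), ('side', 29, np.float64(35.5), np.float64(1.494))] expect 1.571
[('side', 13, np.float64(49.7), np.float64(0.159)), ('side', 29, np.float64(35.5), np.float64(1.494))]
t19.9 p [437.3 184.9 111.5] F [ 0.8  1.6 -2.1] T [ 0.43 -0.05  0.03] op 0.388 ff 19.999028742313385 q6 2.357 0
t28.9 p [437.3 184.9 111.5] F [ 3.3  0.6 -3.7] T [ 0.26 -0.38 -0.  ] op 0.388 ff 19.999582171440125 q6 2.357 1
[('side', 13, np.float64(49.7), np.float64(0.159))] expect -1.571
```

```bash
python3 - <<'E'
from h import *
q6to(2.357-3.534); st(); print(mark(),'expect 1.963')
q6to(-2.6); st(); print(mark(),'expect 3.386')
E
```

```text
t32.1 p [437.  184.9 111.5] F [-0.6  5.3 -1.6] T [ 0.96  0.07 -0.02] op 0.386 ff 19.999181628227234 q6 -1.177
[('side', 14, np.float64(49.4), np.float64(0.155)), ('side', 32, np.float64(35.7), np.float64(1.87))] expect 1.963
t33.6 p [437.1 184.8 111.5] F [ 2.2 -0.7 -2.2] T [ 0.19 -0.22  0.  ] op 0.388 ff 19.99879002571106 q6 -2.598
[('side', 13, np.float64(49.7), np.float64(0.159)), ('side', 22, np.float64(33.4), np.float64(-3.006))] expect 3.386
```

```bash
python3 - <<'E'
from h import *
set_gripper(0.6); q6to(0.57); set_gripper(0.3,20); st()
q6to(-1.60); st(); print(mark(),'want -0.785')
E
```

```text
t37.4 p [437.1 184.9 111.6] F [ 1.3 -0.5 -0.5] T [-0.28 -0.12  0.  ] op 0.388 ff 20.00028669834137 q6 0.570
t39.4 p [437.3 185.  111.6] F [ 3.2  2.9 -2.7] T [ 0.55 -0.38 -0.02] op 0.393 ff 19.999762773513794 q6 -1.599
[('side', 9, np.float64(35.8), np.float64(-0.715)), ('side', 13, np.float64(49.7), np.float64(0.159))] want -0.785
```

```bash
python3 - <<'E'
from h import *
q6to(-1.60+1.59); st(); print(mark(),'want -2.356')
set_gripper(0.62); arm.move_l([437,185,180],rate=150)
B=S(60,-84); print(B)
arm.move_to([B[0]-60,B[1]-130,230],down(np.pi/2+SY))
st(); print(mark())
f=snap('top','top2.png')
# bolt knob: dark pixels at height ~125
P=cloud(f); uv=proj(f,[[*B[:2],125]])[0].astype(int); print(uv)
c=f['image'][uv[1]-35:uv[1]+70,uv[0]-45:uv[0]+45]; cv2.imwrite('pics/bolt2.png',cv2.resize(c[:,:,::-1],None,fx=5,fy=5,interpolation=cv2.INTER_CUBIC))
E
```

```text
t40.9 p [437.2 184.9 111.6] F [ 2.8 -2.1 -3. ] T [-0.31 -0.38  0.06] op 0.388 ff 19.9995419383049 q6 -0.011
[('side', 13, np.float64(49.7), np.float64(0.159))] want -2.356
[541.41880115 192.69275194   0.        ]
t43.6 p [481.2  62.9 229.5] F [-1.  -0.1 -1.2] T [0.01 0.04 0.02] op 0.623 ff 0.0 q6 -1.544
[('side', 19, np.float64(32.0), np.float64(-2.41)), ('side', 13, np.float64(49.7), np.float64(0.159))]
[235 217]
```

View pics/bolt2.png

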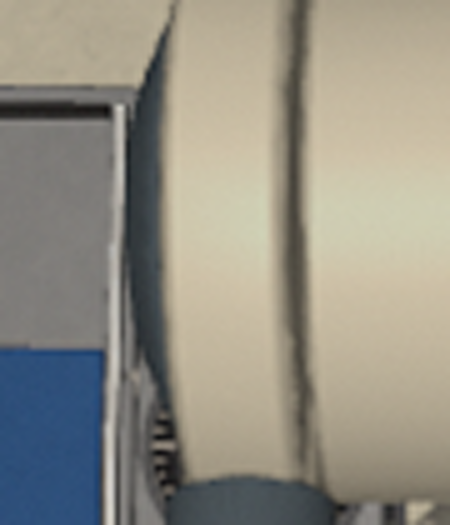

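```bash
cat >> h.py <<'E'
YAW=np.pi/2+SY
E
python3 - <<'E'
from h import *
B=S(60,-84.8)
set_gripper(0.4,25); arm.move_to([B[0],B[1],190],down(YAW)); arm.move_l([B[0],B[1],105],rate=100); st()
set_gripper(0.0); st('gripped')
p=np.array(arm.read_state()['eef_pos'])
for d in(5,10,13.5):
    arm.move_l(p-d*(S(0,1)-S(0,0)),rate=30); st(d)
E
```

```text
t45.9 p [541.8 191.9 105.6] F [ 0.  -0.3  0.9] T [ 0.05  0.01 -0.06] op 0.400 ff 0.0 q6 -1.315
t46.4 p [541.5 191.5 105.2] F [-0.6 -5.9  4.2] T [-0.99  0.02 -0.04] op 0.128 ff 25.000698566436768 q6 -1.315 gripped
t46.7 p [541.4 186.2 105.3] F [-0.3 -1.6  0.7] T [-0.28  0.01 -0.03] op 0.127 ff 25.0002658367157 q6 -1.325 5
t47.0 p [541.3 181.2 105.2] F [-1.  -1.5  1.6] T [-0.28  0.08 -0.06] op 0.129 ff 25.00025063753128 q6 -1.333 10
t47.3 p [541.2 177.7 105.2] F [-1.  -1.6  1.4] T [-0.28  0.1  -0.02] op 0.130 ff 25.000225603580475 q6 -1.339 13.5
```

```bash
python3 - <<'E'
from h import *
p=np.array(arm.read_state()['eef_pos'])
for d in(0.8,1.6,2.4):
    arm.move_l(p-d*(S(0,1)-S(0,0)),rate=20); st(d)
    if arm.read_state()['force'][1]>6: break
set_gripper(0.4); arm.move_l([*arm.read_state()['eef_pos'][:2],200],rate=200); st()
# cover bar: measured from first top frame, steel bar in blue
import pickle
t=pickle.load(open('top1.pkl','rb')); P=cloud(t); v,u=np.mgrid[:480,:640]
m=(abs(P[...,2]-132)<6)&(u>130)&(u<200)&(v>255)&(v<295); X=onplane(t,np.c_[u[m],v[m]],133.); print(m.sum(),rect(X))
print('cover centre pred',S(-53,56))
E
```

```text
t47.5 p [541.2 177.4 105.2] F [-0.2  5.1  1.5] T [ 0.81  0.12 -0.  ] op 0.130 ff 25.000471472740173 q6 -1.341 0.8
t47.8 p [541.3 177.3 105.2] F [-0.3 12.1  0. ] T [ 2.08  0.15 -0.05] op 0.131 ff 25.002506375312805 q6 -1.342 1.6
t49.0 p [540.8 176.  199.4] F [-0.3  0.1 -0.1] T [ 0.05  0.02 -0.03] op 0.395 ff 0.0 q6 -1.342
232 (array([432.05496216, 333.92810059]), np.float64(1.5687045469166938), (69.0373306274414, 11.404523849487305))
cover centre pred [431.05640548 334.7812512    0.        ]
```

```bash
python3 - <<'E'
from h import *
C=[432,334]; ex=(S(1,0)-S(0,0))
set_gripper(0.4,25); arm.move_to([*C,190],down(SY)); arm.move_l([*C,111],rate=120); st()
set_gripper(0.0); st('gripped')
p=np.array(arm.read_state()['eef_pos']); p[2]=111
arm.move_l(p+20*ex,rate=60); st()
arm.move_l(p+86.5*ex,rate=80); st()
for d in(88,89,90):
    arm.move_l(p+d*ex,rate=20); st(d)
    if arm.read_state()['force'][0]<-7: break
set_gripper(0.4); e=np.array(arm.read_state()['eef_pos']); e[2]=210; arm.move_l(e,rate=250)
arm.move_to([300,300,320],down(YAW))
f=snap('top','top3.png'); s=snap('side','side3.png'); st()
import pickle; pickle.dump((f,s),open('open.pkl','wb'))
E
```

```text
t51.7 p [432.4 334.2 111.5] F [ 0.4  0.3 -0. ] T [-0.03  0.07  0.02] op 0.399 ff 0.0 q6 0.567
t52.2 p [432.2 334.1 111.3] F [-0.8 -0.9  6.2] T [-0.1   0.23 -0.02] op 0.133 ff 25.000987350940704 q6 0.568 gripped
t52.7 p [452.9 333.7 111.3] F [ 0.7 -1.1  6.1] T [-0.45 -0.18 -0.06] op 0.129 ff 25.000717341899872 q6 0.548
t53.7 p [519.2 332.4 111.3] F [ 2.1 -1.5  4.7] T [-0.48 -0.12 -0.04] op 0.129 ff 25.000632405281067 q6 0.492
t54.0 p [520.1 332.4 111.3] F [-1.8 -1.3  7.7] T [-0.43  0.43 -0.04] op 0.127 ff 25.001158118247986 q6 0.491 88
t54.2 p [520.1 332.4 111.3] F [-8.1 -1.  11.9] T [-0.24  1.41 -0.01] op 0.132 ff 25.001748204231262 q6 0.490 89
t56.7 p [300.4 300.1 319.5] F [ 0.9 -0.3  0.8] T [ 0.08  0.01 -0.02] op 0.398 ff 0.0 q6 -0.907
```

View pics/top3.png

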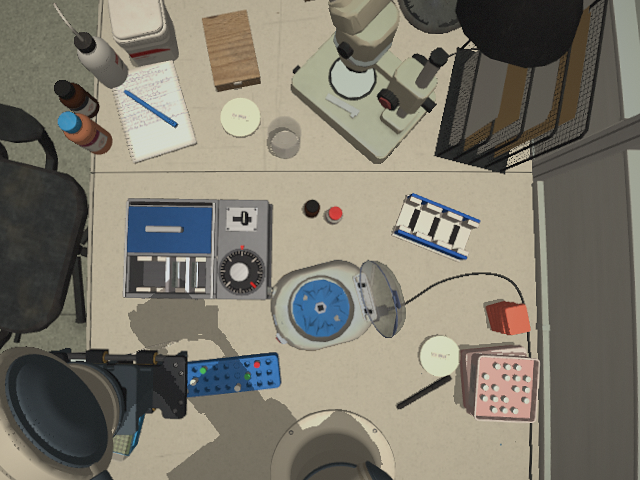

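View pics/side3.png

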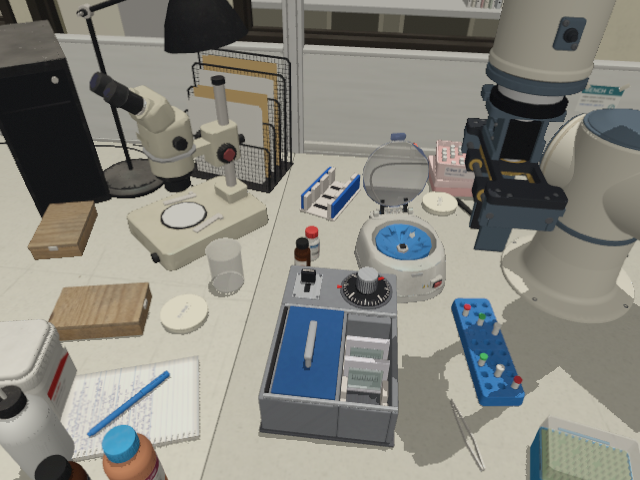

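The cover is open and two or three plates can be seen in the well, at about (165-205, 272) px in the top view. I'll zoom in on it.

```bash
python3 - <<'E'
from h import *
import pickle
f,s=pickle.load(open('open.pkl','rb'))
a=cv2.resize(f['image'][250:302,120:220,::-1],None,fx=5,fy=5,interpolation=cv2.INTER_CUBIC)
b=cv2.resize(s['image'][320:420,330:410,::-1],None,fx=3,fy=3,interpolation=cv2.INTER_CUBIC)
c=np.zeros((300+260,500,3),np.uint8); c[:260]=a; c[260:,:240]=b; cv2.imwrite('pics/well.png',c)
P=cloud(f); 
for k in(40,0,-40): 
    w=S(-53,56+k,93); print(k,w,proj(f,[w])[0],proj(s,[w])[0],[np.round(proj(f,[S(-53+dx,56+k,93)])[0],1) for dx in(-35,35)])
T=cloud(s)
for k in(40,0,-40):
    w=S(-53,56+k,93)
    for nm,X in(('t',P),('s',T)):
        d=(abs((X[...,:2]-w[:2])@(S(1,0)-S(0,0))[:2])<34)&(abs((X[...,:2]-w[:2])@(S(0,1)-S(0,0))[:2])<12)&(abs(X[...,2]-90)<8); print(k,nm,d.sum(),np.median(X[d],0) if d.sum() else '')
for o in rack(f): 
    if o[0][1]<-100: print(o)
E
```

```text
40 [431.80436189 374.77425761  93.        ] [146.66259268 273.92640128] [366.57515295 381.88898956] [array([146.1, 291.6]), array([147.3, 256.4])]
0 [431.05640548 334.7812512   93.        ] [166.58359535 274.26092408] [367.63282914 359.49695104] [array([166.1, 291.9]), array([167.1, 256.7])]
-40 [430.30844908 294.7882448   93.        ] [186.58059419 274.58533727] [368.60115896 338.93816783] [array([186.1, 292.2]), array([187.1, 257. ])]
40 t 0 
40 s 0 
0 t 158 [431.57545725 332.21776352  92.51325234]
0 s 361 [430.53063319 337.14440216  91.88549517]
-40 t 180 [429.51218694 292.74927963  92.34849685]
-40 s 334 [429.76561687 297.09130352  91.76335173]
(array([ 566.1895752 , -241.93862915]), np.float64(1.1919456827645845), (157.79098510742188, 14.25949478149414), np.int32(236), np.float64(47.75361299465294))
(array([ 490.05224609, -209.18190002]), np.float64(1.1924635344385504), (163.30540466308594, 11.177227020263672), np.int32(317), np.float64(47.26343844906114))
```

View pics/well.png

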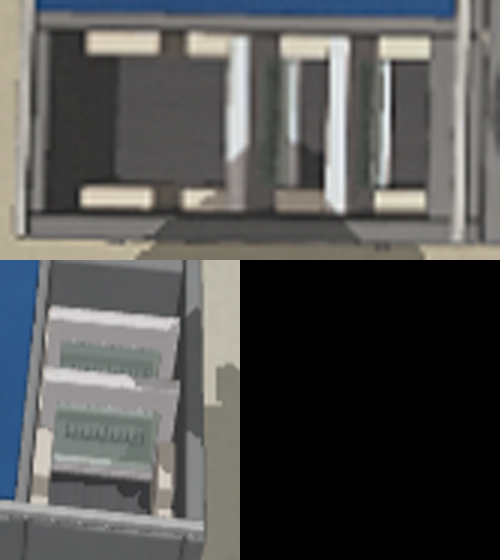

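Two plates are there, in the middle and right slots (top edges at u≈167 and 188 px). The left slot is empty. Next is a precise rack fit, then the first pick.

```bash
cat >> h.py <<'E'
def rackpose(f,near=(528,-225)):
    P=cloud(f); v,u=np.mgrid[:480,:640]
    m=(abs(P[...,2]-47)<7)&(np.hypot(P[...,0]-near[0],P[...,1]-near[1])<170)&(f['range_z']>0)
    m=cv2.morphologyEx(m.astype(np.uint8),cv2.MORPH_CLOSE,np.ones((5,5))); n,l,s,ce=cv2.connectedComponentsWithStats(m); i=1+s[1:,4].argmax(); m=l==i
    r=rect(onplane(f,np.c_[u[m],v[m]],48.))
    hsv=cv2.cvtColor(f['image'],cv2.COLOR_RGB2HSV); m2=(cv2.dilate(m.astype(np.uint8),np.ones((5,5)))>0)&(hsv[...,2]<70)
    n,l,s,ce=cv2.connectedComponentsWithStats(m2.astype(np.uint8)); sl=[(np.round(onplane(f,ce[i],27.)[0,:2],1),int(s[i,4])) for i in range(1,n) if s[i,4]>25]
    return r,sl
E
python3 - <<'E'
from h import *
import pickle
f,s=pickle.load(open('open.pkl','rb')); print(rackpose(f)); print(rackpose(s))
p=np.array([431.0,293.3]) 
set_gripper(0.27,25)
arm.move_to([*p,170],down(YAW)); arm.move_l([*p,110],rate=120); arm.move_l([*p,65],rate=60); st()
set_gripper(0.0); st('grip')
E
```

```text
((array([ 563.31561279, -241.52630615]), np.float64(1.188466262800396), (161.1503143310547, 20.521682739257812)), [])
((array([ 564.10479736, -232.05551147]), np.float64(1.1894605539933771), (166.88546752929688, 22.6546688079834)), [])
t59.5 p [431.1 293.4  65.2] F [ 0.6 -0.8  0.3] T [0.02 0.02 0.  ] op 0.270 ff 0.0 q6 -1.069
t59.9 p [431.2 293.4  65.3] F [-0.2  0.3  4.6] T [0.01 0.11 0.01] op 0.083 ff 25.000527799129486 q6 -1.069 grip
```

```bash
python3 - <<'E'
from h import *
import pickle
f,s=pickle.load(open('open.pkl','rb'))
for F in(f,s):
    P=cloud(F); v,u=np.mgrid[:480,:640]
    m=(abs(P[...,2]-47)<6)&(np.hypot(P[...,0]-528,P[...,1]+225)<110)&(F['range_z']>0)
    m=cv2.morphologyEx(m.astype(np.uint8),cv2.MORPH_OPEN,np.ones((2,2)))>0
    X=onplane(F,np.c_[u[m],v[m]],48.); print(m.sum(),rect(X),rect(P[m]))
a=cv2.resize(f['image'][185:265,385:490,::-1],None,fx=5,fy=5,interpolation=cv2.INTER_CUBIC); cv2.imwrite('pics/rk.png',a)
p=arm.read_state()['eef_pos']; arm.move_l([p[0],p[1],150],rate=80); arm.move_l([p[0],p[1],330],rate=250); st()
E
```

```text
1156 (array([ 527.3223877 , -229.84724426]), np.float64(1.1876243044217674), (160.85353088378906, 93.73673248291016)) (array([ 524.35302734, -131.74739075]), np.float64(-1.5231518172940257), (418.758056640625, 145.17030334472656))
522 (array([ 528.08435059, -215.27452087]), np.float64(1.1868234918819807), (164.41839599609375, 93.01237487792969)) (array([533.2855835, 192.8956604]), np.float64(1.5616093531405046), (1152.991455078125, 139.336181640625))
t62.0 p [430.6 293.1 328.6] F [ 0.   0.1 -1.7] T [0.02 0.01 0.04] op 0.086 ff 24.999315440654755 q6 -1.069
```

View pics/rk.png

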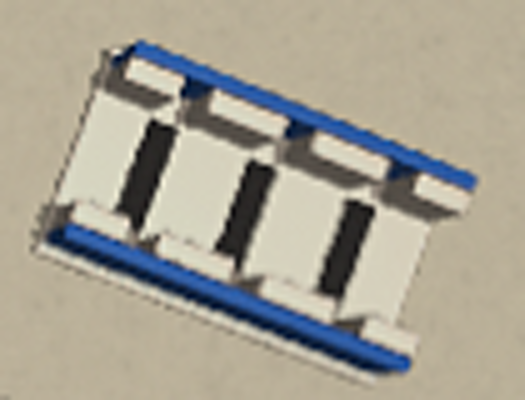

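```bash
cat >> h.py <<'E'
def rack2(f,near=(528,-225),R_=120):
    hsv=cv2.cvtColor(f['image'],cv2.COLOR_RGB2HSV); v,u=np.mgrid[:480,:640]
    G=onplane(f,np.c_[u.ravel(),v.ravel()],48.).reshape(480,640,3); nr=np.hypot(G[...,0]-near[0],G[...,1]-near[1])<R_
    b=(cv2.inRange(hsv,(100,120,60),(125,255,255))>0)&nr; P=cloud(f)
    b&=abs(P[...,2]-48)<4
    X=onplane(f,np.c_[u[b],v[b]],48.); r=rect(X)
    k=((hsv[...,2]<70)&(hsv[...,1]<90)&nr).astype(np.uint8); n,l,s,ce=cv2.connectedComponentsWithStats(k)
    sl=[(onplane(f,ce[i],6.)[0,:2],rect(onplane(f,np.c_[u[l==i],v[l==i]],6.))) for i in range(1,n) if s[i,4]>40]
    return r,sl
E
python3 - <<'E'
from h import *
np.set_printoptions(precision=1,suppress=True)
f=grab_frame('top'); r,sl=rack2(f); print(r)
a=r[1]; ey=np.array([np.cos(a),np.sin(a)]); ex=np.array([ey[1],-ey[0]])
for c,q in sl: print(c,q,'rel y %.1f x %.1f'%((c-r[0])@ey,(c-r[0])@ex))
s=grab_frame('side'); print('side',rack2(s)[0])
E
```

```text
(array([ 529.7, -227.5]), np.float64(1.1919456827645845), (158.5631103515625, 92.75895690917969))
[ 549.8 -185. ] (array([ 548.7, -184.4]), np.float64(-0.3454293039303627), (47.01598358154297, 12.76518440246582)) rel y 46.9 x 3.0
[ 532.1 -229.4] (array([ 531. , -228.9]), np.float64(-0.38477977272321), (46.99475860595703, 12.090343475341797)) rel y -0.8 x 3.0
[ 515.5 -274.8] (array([ 515.3, -274.3]), np.float64(-0.38077784055314795), (43.31932830810547, 12.202669143676758)) rel y -49.2 x 4.3
[ 417.9 -269.1] (array([ 417.8, -268.4]), np.float64(-1.3104254918939793), (75.6292953491211, 3.959196090698242)) rel y -80.0 x -88.4
side (array([ 531.1, -221.5]), np.float64(1.1894605539933771), (159.24612426757812, 91.83869171142578))
```

```bash
cat >> h.py <<'E'
def insert(c,yaw,zend=58):
    o=down(yaw); p=arm.read_state()['eef_pos']
    m=[(p[0]+c[0])/2+20,(p[1]+c[1])/2,330]
    arm.move_l(m,rot=o,rate=250); arm.move_l([*c,330],rate=250); arm.move_l([*c,135],rate=200); arm.hold(.3)
    f0=np.array(arm.read_state()['force']); st('hover'); snap('side','hov%d.png'%int(arm.read_state()['clock']))
    z=118; 
    while z>=zend:
        arm.move_l([*c,z],rate=60); F=np.array(arm.read_state()['force'])-f0
        if np.abs(F).max()>5: break
        z-= 6 if z>70 else 1.5
    st('end z',z,np.round(F,1)); return F
E
python3 - <<'E'
from h import *
insert((547.4,-183.9),1.196)
E
ls pics
```

```text
t65.8 p [ 547.6 -184.   135.5] F [ 0.3  1.  -1.2] T [ 0.04  0.02 -0.01] op 0.088 ff 24.999364614486694 q6 -1.624 hover
t69.5 p [ 547.7 -184.    63. ] F [-1.9  0.9  8. ] T [ 0.13  0.23 -0.03] op 0.090 ff 25.001216232776642 q6 -1.624 end z 62.5 [-2.2 -0.1  9.2]
bolt2.png
ds.png
dt.png
hov65.png
rk.png
side1.png
side2.png
side3.png
top1.png
top2.png
top3.png
well.png
```

```bash
python3 - <<'E'
from h import *
np.set_printoptions(precision=1,suppress=True)
set_gripper(0.27); st(); p=arm.read_state()['eef_pos']
arm.move_l([p[0],p[1],130],rate=100); arm.move_l([p[0],p[1],330],rate=300)
q=np.array([431.0,333.4]); arm.move_l([490,60,330],rot=down(YAW),rate=300); arm.move_l([*q,330],rate=300); arm.move_l([*q,115],rate=250)
f=snap('top','top4.png'); s=snap('side','side4.png')
a=cv2.resize(f['image'][185:265,385:490,::-1],None,fx=4,fy=4,interpolation=cv2.INTER_CUBIC)
b=cv2.resize(s['image'][150:230,290:395,::-1],None,fx=3,fy=3,interpolation=cv2.INTER_CUBIC)
c=np.zeros((560,420,3),np.uint8); c[:320]=a; c[320:,:315]=b; cv2.imwrite('pics/chk1.png',c)
arm.move_l([*q,65],rate=80); st(); set_gripper(0.0,25); st('grip')
r,sl=rack2(f); print(r,[x[0] for x in sl])
E
```

```text
t70.0 p [ 547.4 -183.9   62.4] F [-0.9 -0.4 -0.4] T [-0.1  0.  -0. ] op 0.274 ff 0.0 q6 -1.624
t75.6 p [431.2 333.5  65.3] F [-0.1 -0.9  1.5] T [ 0.1 -0.  -0.1] op 0.271 ff 0.0 q6 -1.003
t76.0 p [431.2 333.5  65.4] F [-0.2 -0.5  6.6] T [-0.   0.2  0. ] op 0.083 ff 25.00085324048996 q6 -1.003 grip
(array([ 529.9, -227.7]), np.float64(1.1890939698693277), (158.5547637939453, 92.34231567382812)) [array([ 532.3, -229.4]), array([ 515.4, -274.6]), array([ 417.9, -269.1])]
```

View pics/chk1.png

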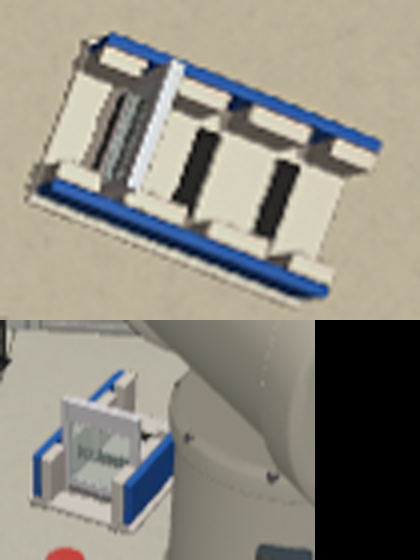

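The first plate stands upright in the left rack slot and the rack hasn't moved. For the second plate I'll lift, re-measure the rack, then insert.

```bash
python3 - <<'E'
from h import *
np.set_printoptions(precision=1,suppress=True)
p=arm.read_state()['eef_pos']; arm.move_l([p[0],p[1],150],rate=80); arm.move_l([p[0],p[1],330],rate=250); st()
f=grab_frame('top'); r,sl=rack2(f); print(r,[x[0] for x in sl])
n=[x[0] for x in sl if np.hypot(*(x[0]-[515.4,-274.6]))<4]
if n:
    insert((512.2,-273.3),1.196)
else: print('rack moved')
E
```

```text
t78.1 p [430.7 333.2 328.5] F [ 1.3 -0.9 -1.4] T [ 0.1  0.  -0. ] op 0.087 ff 24.999840259552002 q6 -1.003
(array([ 529.8, -227.7]), np.float64(1.188552948693878), (158.55300903320312, 92.79336547851562)) [array([ 532.1, -229.4]), array([ 515.4, -274.7]), array([ 417.9, -269.1])]
t82.3 p [ 512.4 -273.5  135.5] F [-0.1  0.1 -0.6] T [-0.  0.  0.] op 0.087 ff 24.999884068965912 q6 -1.789 hover
t86.0 p [ 512.4 -273.4   63.1] F [-0.6  1.6  9. ] T [ 0.2  0.2 -0. ] op 0.084 ff 25.00157117843628 q6 -1.789 end z 62.5 [-0.5  1.5  9.6]
```

```bash
python3 - <<'E'
from h import *
set_gripper(0.27); p=arm.read_state()['eef_pos']
arm.move_l([p[0],p[1],130],rate=100); arm.move_l([p[0],p[1],330],rate=300)
ex=(S(1,0)-S(0,0)); C=np.array([520.1,332.4,111])
arm.move_l([500,60,330],rot=down(YAW-.7),rate=300); set_gripper(0.4,25); arm.move_to([*C[:2],190],down(SY))
f=snap('top','top5.png'); s=snap('side','side5.png')
a=cv2.resize(f['image'][185:265,385:490,::-1],None,fx=4,fy=4,interpolation=cv2.INTER_CUBIC)
b=cv2.resize(s['image'][150:230,290:395,::-1],None,fx=3,fy=3,interpolation=cv2.INTER_CUBIC)
c=np.zeros((560,420,3),np.uint8); c[:320]=a; c[320:,:315]=b; cv2.imwrite('pics/chk2.png',c)
arm.move_l(C,rate=120); set_gripper(0.0); st('grip')
p=np.array(arm.read_state()['eef_pos']); p[2]=111
arm.move_l(p-86.5*ex,rate=80); st()
for d in(88,89,90):
    arm.move_l(p-d*ex,rate=20); st(d)
    if arm.read_state()['force'][0]>7: break
set_gripper(0.4); e=np.array(arm.read_state()['eef_pos']); e[2]=200; arm.move_l(e,rate=250)
E
```

```text
t92.5 p [520.1 332.5 111.4] F [-2.   0.2  5.1] T [-0.1   0.47 -0.06] op 0.131 ff 25.00125825405121 q6 0.491 grip
t93.7 p [433.1 334.2 111.3] F [-2.2 -0.   8. ] T [-0.2   0.33 -0.  ] op 0.126 ff 25.00182867050171 q6 0.566
t94.0 p [432.1 334.2 111.3] F [ 0.7 -1.8  6.8] T [-0.27 -0.1  -0.  ] op 0.129 ff 25.001383423805237 q6 0.568 88
t94.2 p [432.  334.2 111.3] F [ 7.1 -3.2  2.8] T [-0.62 -1.14  0.02] op 0.129 ff 25.00067174434662 q6 0.569 89
```

View pics/chk2.png

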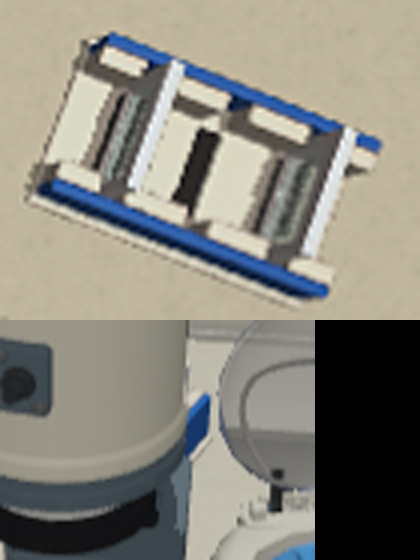

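Both plates are seated and the cover is shut against its stop. Next are the bolt and the dial.

```bash
python3 - <<'E'
from h import *
ey=(S(0,1)-S(0,0))
arm.move_to([541,177,200],down(YAW)); arm.move_l([541.2,177.2,105],rate=120); st()
set_gripper(0.0,25); p=np.array(arm.read_state()['eef_pos']); p[2]=105; st('grip')
arm.move_l(p+13*ey,rate=40); st()
for d in(14,14.8,15.6,16.4):
    arm.move_l(p+d*ey,rate=20); st(d)
    if arm.read_state()['force'][1]<-7: break
set_gripper(0.4); e=np.array(arm.read_state()['eef_pos']); e[2]=180; arm.move_l(e,rate=250)
set_gripper(0.62,20); D=[437.1,184.9]
q=np.array(arm.solve_ik([*D,180],down(0))); q1=q[0]
# dial at 25 -> +2.356 ccw to zero: q6 from 1.2 down
arm.move_to([*D,180],down(q1-1.2)); print(mark())
arm.move_l([*D,111],rate=120); st(); set_gripper(0.3,20); st('grip')
E
```

```text
t98.0 p [541.6 177.3 105.6] F [ 1.3 -0.4  0.5] T [0.03 0.03 0.  ] op 0.404 ff 0.0 q6 -1.340
t98.5 p [541.4 177.4 105.3] F [-1.4  3.5  3.3] T [ 0.47  0.09 -0.03] op 0.133 ff 25.000586807727814 q6 -1.341 grip
t98.9 p [541.7 190.6 105.3] F [-2.2  0.7  6.3] T [ 0.26  0.34 -0.09] op 0.130 ff 25.000926554203033 q6 -1.318
t99.2 p [541.7 191.4 105.3] F [-1.6  0.4  7.2] T [ 0.13  0.32 -0.06] op 0.133 ff 25.000981986522675 q6 -1.316 14
t99.4 p [541.7 191.5 105.3] F [-0.7 -5.6  8.5] T [-1.03  0.27  0.04] op 0.130 ff 25.003323554992676 q6 -1.315 14.8
t99.7 p [541.7 191.6 105.3] F [ -1.5 -12.6   9.2] T [-2.17  0.26 -0.02] op 0.125 ff 25.007474720478058 q6 -1.314 15.6
[('side', 20, np.float64(32.1), np.float64(-2.396)), ('side', 13, np.float64(49.7), np.float64(0.159))]
t104.3 p [437.4 185.  111.4] F [-0.5  0.2  0.4] T [-0.07  0.13  0.03] op 0.617 ff 0.0 q6 1.200
t104.7 p [437.3 185.1 111.4] F [-1.5  0.6  8.1] T [ 0.09  0.36 -0.06] op 0.385 ff 20.0010484457016 q6 1.200 grip
```

```bash
python3 - <<'E'
from h import *
q6to(1.2-2.37); st(); set_gripper(0.62); arm.move_l([437,185,200],rate=200); arm.move_to([300,330,320],down(1.2)); st()
print(mark())
f=snap('top','top6.png'); s=snap('side','side6.png')
a=cv2.resize(f['image'][190:310,205:285,::-1],None,fx=4.5,fy=4.5,interpolation=cv2.INTER_CUBIC)
b=cv2.resize(s['image'][255:315,300:410,::-1],None,fx=4,fy=4,interpolation=cv2.INTER_CUBIC)
c=np.zeros((540,800,3),np.uint8); c[:,:360]=a; c[:240,360:]=b; cv2.imwrite('pics/chk3.png',c)
E
```

```text
t106.8 p [437.1 185.  111.4] F [-4.4  0.7  4.7] T [ 0.01  0.7  -0.  ] op 0.385 ff 20.00079184770584 q6 -1.169
t108.9 p [300.2 329.5 318.8] F [-0.2  0.5 -0.6] T [-0.   -0.   -0.05] op 0.619 ff 0.0 q6 -0.503
[('top', 12, np.float64(47.8), np.float64(-0.005)), ('top', 25, np.float64(34.3), np.float64(0.009)), ('side', 26, np.float64(34.9), np.float64(0.028)), ('side', 13, np.float64(49.7), np.float64(0.159))]
```

View pics/chk3.png

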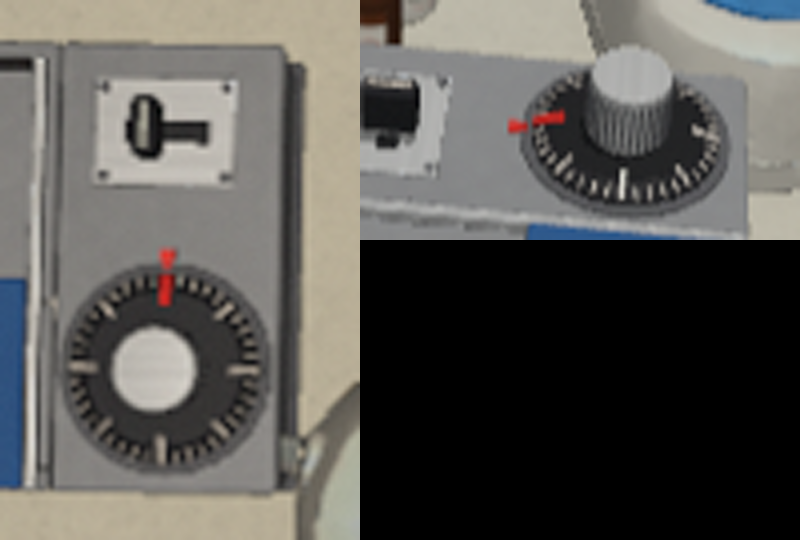

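View pics/side6.png

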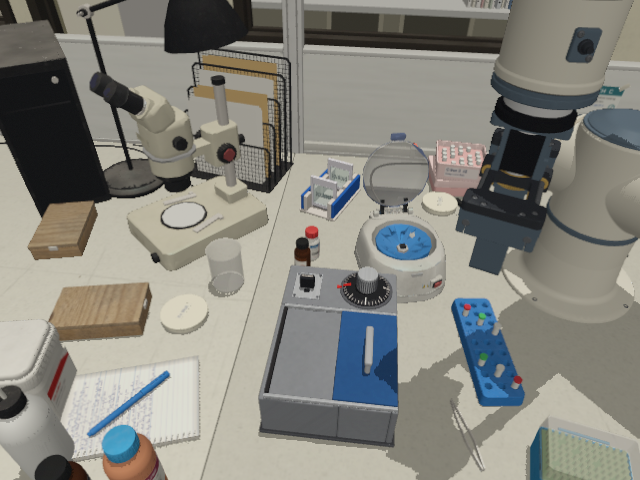

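The zero mark lines up with the pointer (crop (165,290) against (168,258), within about 0.03 rad). The cover is shut, the bolt is thrown, both plates are in the rack, and the vial and bottle are where they were.

```bash
python3 - <<'E'
from h import *
print(workorder.hand_in())
E
```

```text
the job is handed in; nothing more can be done
None
```

I handed the job in at about 109 s: both plates present today stand fully down in the rack, the cover is shut, the bolt is home, the dial reads zero within 0.03 rad, and the vial and bottle are undisturbed; no judging result came back.

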